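# Load a mounted specimen into the clamp under the microscope

## Task

Set the specimen plate with the round mount flat and level in the corner stops of the sample clamp under the microscope, and let go of it while the clamp's lid is still open. Then swing the lid down over it and press it fully shut past its catch. Leave the other plates and everything else on the bench where they are, and do not knock the microscope.

Things in the scene. Friction and masses are not known exactly. Their poses are not given: they have to be found in the camera images.
- plate_round: aluminium plate 60 x 60 x 5 mm with a grey resin mount fixed upright in its middle: a round puck of 30 mm diameter, 25 mm tall (top 30 mm above the plate's underside). Loose, about 0.09 kg. Origin: centre of the plate's underside; x and y along the plate's edges, z up. This is the one to load.
- plate_square: aluminium plate 60 x 60 x 5 mm with a grey resin mount fixed upright in its middle: a square block 28 x 28 mm, 25 mm tall (top 30 mm above the plate's underside). Loose, about 0.09 kg. Origin: centre of the plate's underside; x and y along the plate's edges, z up. Not wanted.
- plate_bar: aluminium plate 60 x 60 x 5 mm with a grey resin mount fixed upright in its middle: a bar 46 mm along x by 14 mm along y, 25 mm tall (top 30 mm above the plate's underside). Loose, about 0.09 kg. Origin: centre of the plate's underside; x and y along the plate's edges, z up. Not wanted.
- holder: the sample clamp: fixed aluminium base 132 (x) x 130 (y) mm with a flat deck 30 mm above the bench. Origin: centre of its underside; x points from the front (tab and catch side, facing the robot) to the hinge side. Catch: two sprung noses, 59 mm in front of the origin, 36 to 48 mm either side of the middle, tips 48 mm above the bench. Hinge blocks reach 41 mm
- nest (a point): centre of the nest, on the deck (30 mm above the bench); axes as holder. Four L-shaped corner stops, 4 mm high, bound the square nest, 64 x 64 mm along x and y, which takes a 60 mm plate with 2 mm to spare all round; the deck is open between and outside the stops. A plate in place has its origin here
- lid (a joint): lid angle, rad: 0 = shut and caught, about 0.09 = lying on the catch, not yet past it, 1.05 to 1.22 at the start, 1.3 = open stop. Stiff hinge: it stays where it is left. About 10 N on the tab presses it past the catch
- lid_hinge (a point): middle of the hinge axis, along the clamp's y, 58 mm behind its origin, 39.5 mm above the bench. Turns with the lid: -x along the lid to the tab, z out of its upper face. The lid is a steel frame 113 mm from hinge axis to front edge, 110 mm wide, 6 mm thick, mid-plane through the axis, with a 50 x 50 mm window through which the mount stands when shut
- lid_tab (a point): point on the lid's tab, mid-thickness, 138 mm from the hinge axis. The tab is 18 mm wide (y), 6 mm thick and reaches from 113 to 143 mm from the hinge axis. Axes as lid_hinge
- scope: boom-stand video microscope, fixed. Origin: on the bench below its lens; z up, y to the column. Lens 40 mm across from 275 mm up, 54 mm from 305; head 75 (x, centred at 15) x 85 (y) mm from 335 to 485, knobs to 65 mm either side in y; boom along y at x = 50, 420 to 460 up; column 36 mm across at x = 50, y = 300; foot 200 x 170 x 22 mm about x = 60, y = 310
- screwdriver: screwdriver lying on the bench, 160 mm long along its x; bystander
- bottle: white bottle, 56 mm diameter, 120 mm tall, origin under its centre; bystander
- jar: glass jar with metal cap, 56 mm diameter, 55 mm tall, origin under its centre; bystander
- eyepiece: black eyepiece standing on end, 32 mm diameter, 36 mm tall, origin under its centre; bystander
- case: closed black case 100 x 75 x 32 mm, origin under its centre; bystander
- brush: flat brush lying on the bench, 170 mm long along its x; bystander
- gauge: steel gauge block 35 x 24 x 30 mm, origin under its centre; bystander
- mouse: black computer mouse 105 x 60 x 34 mm, origin under its centre; bystander
Things that resemble listed ones, but are neither listed nor needed, are in the scene too. What is shaped like the plate_round but black, red or turquoise is not meant.

How it is judged (in metres and radians):
On the way:
1. the round-mount plate lies level in the nest, let go, with the lid still open (horizontal distance between plate_round and nest below 0.006 m and z of plate_round in the frame of nest between -0.002 and 0.002 m and angle between plate_round's own z axis and vertical below 0.04 rad and contact force between the fingers and plate_round below 0.3 N and value of joint lid above 0.5 rad), for 0.2 s.
At the end, for the whole second after the job is handed in: The round-mount plate lies at rest in the nest: its centre within 6 mm of the nest's, at deck height within 2 mm, level within 0.04 rad; the lid is pressed shut past its catch (angle under 0.03 rad); every other plate and bystander is within 30 mm of where it began (horizontal distance between plate_round and nest below 0.006 m and z of plate_round in the frame of nest between -0.002 and 0.002 m and angle between plate_round's own z axis and vertical below 0.04 rad and value of joint lid below 0.03 rad and linear speed of plate_round below 0.02 m/s and distance of each of screwdriver, bottle, jar, eyepiece, case, brush, mouse, gauge, plate_square, plate_bar from where it was at the start of the episode below 0.03 m); the robot touches nothing.
It fails at once if another plate or a bystander is pushed more than 30 mm from its place (distance of any of screwdriver, bottle, jar, eyepiece, case, brush, mouse, gauge, plate_square, plate_bar from where it was at the start of the episode above 0.03 m).
It fails at once if the microscope is struck with more than 8 N (contact force between anything else and scope above 8 N).
It also fails if it takes over 61 s, if anything falls off the work surface, if the arm or the gripper's body presses on something with over 40 N, if the wrist force passes 120 N, or if a joint passes its speed limit or range.

## Robot

A 6-joint arm with a two-finger parallel gripper is mounted at the origin on the work surface. World frame = base frame: x ahead of the robot, y to its left, z up, the work surface at z = 0. Lengths are in mm, angles in degrees, forces in N, time in s.
With the tool pointing down it reaches from about 375 to 900 mm from the base axis. Payload 3.1 kg.
Tool frame: the origin (TCP) lies on the centre line of the jaws, within the pads' length; the fingertips stand 22 mm ahead of it and the grasp point (between the pads) lies 3 mm ahead of it; z points along the fingers, y is the line along which they close (so a half turn about z gives the same grasp; the last joint's range is limited). The gripper opens to 85 mm and grips with 20 to 120 N. Pads are 22 mm wide; open, the fingers measure 114 mm over their backs; the gripper's body (76 mm by 85 mm) begins 54 mm behind the grasp point. The pads swing forward as they close: fully open they stand 13 mm farther back than shut.
Start: joints at [53.428, 30.224, 82.088, -0, 67.689, -10.227], TCP at [277.313, 560.084, 253.31] pointing down, gripper open.
Joint ranges: [-176.69, 176.69], [-43.24, 126.21], [12.49, 139.97], [-82, 262], [0, 151.66], [-163.58, 163.58]. Speed limits (degrees/s): [159.86, 159.86, 180, 180, 180, 180].

## Interface

Orientations are given as [roll, pitch, yaw] about the fixed x, y, z axes, in that order (R = Rz(yaw) Ry(pitch) Rx(roll)).
In Python, from plant import env gives the robot as it stands.
- The arm moves only by the tool send_rows, never from a script. Its argument "motion" is a list of rows, each a list of 3 entries, a list of its own where there are three numbers: the shift along the world's x, y, z normalised to -1 to 1, where 1 is 15 cm, then the turn, a rotation vector about the world's x, y, z normalised to -1 to 1, where 1 is 90 degrees, then the opening, from -1 (shut) to 1 (fully open). In form: [[[tx, ty, tz], [wx, wy, wz], fingers], ...]. A call has exactly 8 rows; each row shifts and turns the commanded pose from where the row before left it; what a row does not reach is not made up. A row lasts 1/12 s, in which the tool goes at most 41.7 mm and 7.16 degrees, less where a joint would pass 70% of its speed; a pose out of reach is approached as far as the arm can. A call with a number of a shift or a turn outside -1 to 1 is refused whole. A call with a gripper value outside its range is refused whole. The fingers move at their own pace and stop on an object; "squeeze" is the grip in N (left out, the last holds). Time passes only in rows, so rows that do not move let the fingers close, or fill a call up. It gives the time, the measured TCP pose, the force, the opening and the grip force at its end, in the units of the state.
- env.get_obs(): the state, without advancing time (a new reading comes with each control period).
- env.read_camera(name): name is "side" or "top"; returns (picture, depth): 400x640x3 uint8, blue, green, red; 400x640 float32, mm along the optical axis (not along the pixel's ray), 0 where there is no reading.
- env.calibration(name): a dict with "vertical_fov" (degrees; the focal length in pixels is half the picture's height over the tangent of half this angle, whatever the lens; pixels are square), "cx", "cy" (the principal point, pixels), "k1" (the pictures are not rectified: a ray, as slopes to the right and down, at radius r is drawn at 1 + k1 r^2 times it, then the intrinsics apply), "cam_to_world" (4x4, takes a point from camera to world coordinates). Camera axes: x right, y down, z forward; pixel columns grow to the right and rows downward; lengths in mm; the calibration is good to about 2 mm. A picture is of the moment at which its call begins. calibration takes no time and is no camera call.
- env.job_done(): hands the job in; it is judged then, once.
The state is a dict: "time_s": time; "joints": joint angles; "qd": joint speeds; "joint_torque": joint torques, N m; "eef_pos": TCP position; "tool_rot": TCP orientation; "contact_force": force on the tool from outside, world axes, zero at the start; "torque": the same for the moment, N m; "opening": opening from 0.0 (shut) to 1.0 (fully open); "gripper_force": force on a finger pad.
Only numpy, scipy, OpenCV 4.12 (cv2) and the standard library are available. Lean on these libraries where they do the work, as an engineer would, in place of code of your own. Each camera call takes 0.05 s, during which the arm holds its last target. There are 200 camera calls.

## Working session

There is one attempt and no reset: what is moved stays moved. The work goes in short steps, Python scripts to look and compute and a tool call to move; the robot and the scene stay as the last step left them, time stands still between calls to the robot, and variables do not carry over. Pictures are saved under pics/ and viewed, at most 10 in all, crops included, and the job is handed in when it is done.

Besides the shell and the picture viewer there is one more tool, called by a JSON object that holds its "name" and its "arguments". send_rows: Moves the arm, as the interface text tells. Scaled input: -1 to 1 covers 15 cm each way for a shift and 90 degrees each way for a turn. Its arguments: {"type":"object","properties":{"motion":{"type":"array"},"squeeze":{"type":"number"}},"required":["motion"]}

```bash
mkdir -p pics; ls
cat > h.py <<'E'
import numpy as np, cv2
from plant import env
def K(n):
    c=env.calibration(n); f=200/np.tan(np.radians(c["vertical_fov"])/2); return c,f
def ray(n,u,v):
    c,f=K(n); d=np.array([(u-c["cx"])/f,(v-c["cy"])/f]); p=d.copy()
    for _ in range(20): p=d/(1+c["k1"]*(p@p))
    T=np.array(c["cam_to_world"]); return T[:3,3],T[:3,:3]@np.array([p[0],p[1],1])
def onz(n,u,v,z):
    o,d=ray(n,u,v); return o+d*(z-o[2])/d[2]
def dep(n,D,u,v):
    o,d=ray(n,u,v); return o+d*float(D[int(v),int(u)])
def proj(n,P):
    c,f=K(n); T=np.array(c["cam_to_world"]); q=T[:3,:3].T@(np.array(P)-T[:3,3]); p=q[:2]/q[2]; p=p*(1+c["k1"]*(p@p)); return p*f+[c["cx"],c["cy"]]
E
python3 - <<'E'
from h import *
for n in("top","side"):
    im,D=env.read_camera(n); cv2.imwrite(f"pics/{n}0.png",im); np.savez(f"{n}0.npz",im=im,D=D)
    c=env.calibration(n); print(n,c["vertical_fov"],c["cx"],c["cy"],c["k1"],np.round(c["cam_to_world"],2).tolist())
print(env.get_obs())
E
```

```text
pics
top 53.70334936324736 322.7729153738255 202.18622376202921 -0.016444853874209023 [[-0.02, -1.0, 0.06, 458.61], [-1.0, 0.02, -0.01, -132.61], [0.01, -0.06, -1.0, 1014.21], [0.0, 0.0, 0.0, 1.0]]
side 56.630431355137894 324.3006040466246 200.77577688352196 -0.04930143026971028 [[-0.75, -0.44, 0.49, 139.26], [-0.66, 0.51, -0.56, 290.86], [-0.01, -0.74, -0.67, 590.68], [0.0, 0.0, 0.0, 1.0]]
{'time_s': 0.1, 'joints': array([ 5.34274190e+01,  3.02742737e+01,  8.21492771e+01, -5.42881601e-04,
        6.76912948e+01, -1.02263785e+01]), 'qd': array([-0.04726422, -0.17229509, -0.18554683,  0.04657257,  0.07876299,
       -0.00524226]), 'joint_torque': array([-1.31015258e-05, -4.43303955e+01, -1.78586018e+01, -2.31910835e-04,
        3.92196758e-03,  5.14585579e-06]), 'eef_pos': array([276.96789998, 559.59807547, 252.42335765]), 'tool_rot': array([-1.79886890e+02, -1.98955546e-02,  1.53653984e+02]), 'contact_force': array([ 0.54273134,  0.26107075, -0.20640724]), 'torque': array([ 0.01665537, -0.04013175,  0.02246618]), 'gripper_force': 0.0, 'opening': 0.9990742095668518}
```

View pics/top0.png

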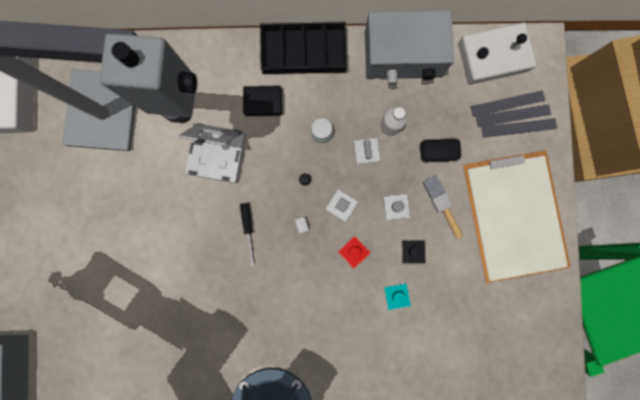

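View pics/side0.png

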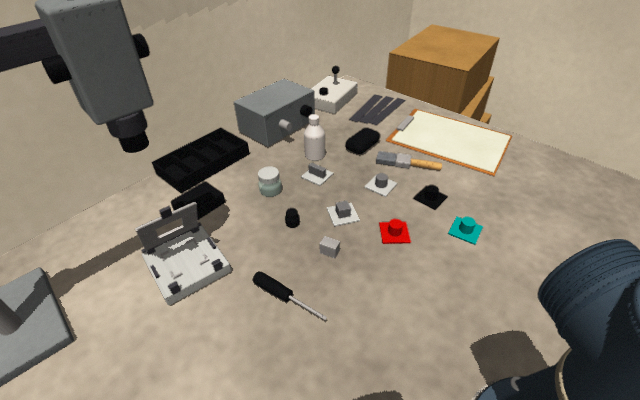

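Both views show the same layout. Round-plate candidates in the top view: grey round (397,207), red (355,252), black (413,252), turquoise (398,296), square mount (342,205) and bar (367,150). I choose (397,207). The clamp is at about (214,157), with its lid open beneath the scope head.

Run:
```python
from h import *
t=np.load("top0.npz");im=t["im"];D=t["D"]; s=np.load("side0.npz"); si=s["im"]; SD=s["D"]
a=cv2.resize(im[120:200,170:260],None,fx=4.4,fy=4.4,interpolation=cv2.INTER_CUBIC)
b=cv2.resize(im[185:230,375:420],(396,396),interpolation=cv2.INTER_CUBIC)[:352]
c=cv2.resize(si[190:310,130:240],None,fx=4.8,fy=4.8,interpolation=cv2.INTER_CUBIC)[:, :]
cv2.imwrite("pics/c1.png",np.hstack([a,b])); cv2.imwrite("pics/c2.png",c)
hsv=cv2.cvtColor(im,cv2.COLOR_BGR2HSV)
m=((hsv[...,1]<30)&(hsv[...,2]>165)).astype(np.uint8)
for name,(u0,u1,v0,v1) in dict(round=(380,415,190,223),square=(322,362,187,223),bar=(350,384,133,168)).items():
    q=np.zeros_like(m);q[v0:v1,u0:u1]=m[v0:v1,u0:u1]
    cs=max(cv2.findContours(q,0,1)[0],key=cv2.contourArea)
    pts=np.array([onz("top",*p[0],5)[:2] for p in cs],np.float32)
    r=cv2.minAreaRect(pts);print(name,r)
    # side
q=np.zeros_like(m);h2=cv2.cvtColor(si,cv2.COLOR_BGR2HSV)
m2=((h2[...,1]<30)&(h2[...,2]>150)).astype(np.uint8)
q[168:200,360:402]=m2[168:200,360:402]
cs=max(cv2.findContours(q,0,1)[0],key=cv2.contourArea)
print("side",cv2.minAreaRect(np.array([onz("side",*p[0],5)[:2] for p in cs],np.float32)))
print("mount top",dep("top",D,398,206), "plate", dep("top",D,388,198),"bench",dep("top",D,280,260))
# holder deck points from depth
P=[]
for n,DD,(u0,u1,v0,v1) in(("top",D,(175,255,120,195)),("side",SD,(135,240,195,310))):
    P=np.array([np.r_[dep(n,DD,u,v),u,v] for u in range(u0,u1) for v in range(v0,v1) if DD[v,u]>0])
    d=P[(P[:,2]>24)&(P[:,2]<38)]
    print(n,len(d),cv2.minAreaRect(d[:,:2].astype(np.float32)),np.median(d[:,2]))
    l=P[(P[:,2]>60)&(P[:,2]<200)]; print("lid",len(l),l[:,:3].min(0),l[:,:3].max(0))
```

```text
round ((500.57806396484375, -331.2463073730469), (60.907432556152344, 61.03721618652344), 4.461391448974609)
square ((507.0150451660156, -189.75921630859375), (60.93735122680664, 61.122886657714844), 57.570404052734375)
bar ((647.4599609375, -259.27496337890625), (60.75824737548828, 60.74325180053711), 6.3946075439453125)
side ((500.900634765625, -328.9188232421875), (60.48616027832031, 61.59901428222656), 5.127364158630371)
mount top [ 500.56121994 -329.783821     31.07632632] plate [ 522.70666983 -309.70446542    6.79394557] bench [371.23010858 -29.81364864  -1.20393531]Traceback (most recent call last):
  File "<stdin>", line 24, in <module>
  File "h.py", line 12, in dep
    o,d=ray(n,u,v); return o+d*float(D[int(v),int(u)])
        ~~~^^^^^^^
  File "h.py", line 6, in ray
    c,f=K(n); d=np.array([(u-c["cx"])/f,(v-c["cy"])/f]); p=d.copy()
        ~^^^
  File "h.py", line 4, in K
    c=env.calibration(n); f=200/np.tan(np.radians(c["vertical_fov"])/2); return c,f
ValueError: time passes only in moves, steps and waits
```

View pics/c1.png

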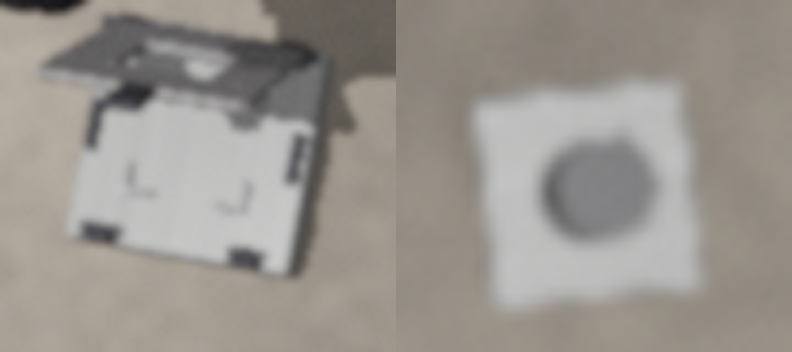

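View pics/c2.png

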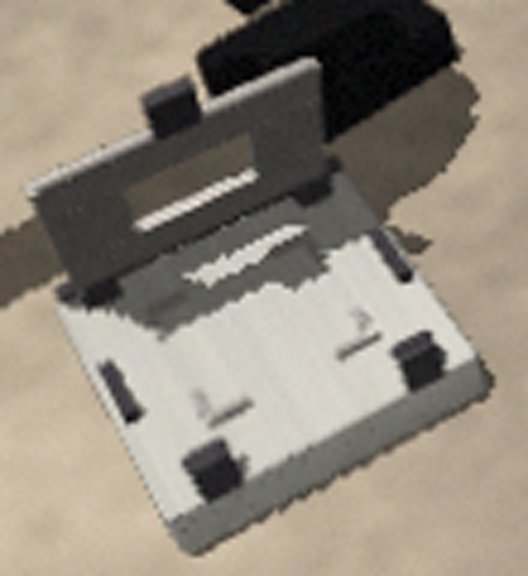

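Crops: the chosen plate (right) carries a grey round puck. The clamp's front deck corners are at top px (185.5,174) and (237.5,183), and its lid stands about 65° open.

```bash
cat > h.py <<'E'
import numpy as np, cv2, os, pickle
from plant import env
if not os.path.exists("cal.pkl"): pickle.dump({n:env.calibration(n) for n in("top","side")},open("cal.pkl","wb"))
CAL=pickle.load(open("cal.pkl","rb"))
def K(n):
    c=CAL[n]; return c,200/np.tan(np.radians(c["vertical_fov"])/2)
def ray(n,u,v):
    c,f=K(n); d=np.array([(u-c["cx"])/f,(v-c["cy"])/f]); p=d.copy()
    for _ in range(20): p=d/(1+c["k1"]*(p@p))
    T=np.array(c["cam_to_world"]); return T[:3,3],T[:3,:3]@np.array([p[0],p[1],1])
def onz(n,u,v,z):
    o,d=ray(n,u,v); return o+d*(z-o[2])/d[2]
def dep(n,D,u,v):
    o,d=ray(n,u,v); return o+d*float(D[int(v),int(u)])
def proj(n,P):
    c,f=K(n); T=np.array(c["cam_to_world"]); q=T[:3,:3].T@(np.array(P)-T[:3,3]); p=q[:2]/q[2]; p=p*(1+c["k1"]*(p@p)); return p*f+[c["cx"],c["cy"]]
E
python3 - <<'E'
from h import *
np.set_printoptions(precision=1,suppress=True)
t=np.load("top0.npz");im=t["im"];D=t["D"]; s=np.load("side0.npz"); si=s["im"]; SD=s["D"]
FL=onz("top",185.5,173.9,30);FR=onz("top",237.5,183,30)
print("top FL FR",FL,FR,np.hypot(*(FL-FR)[:2]))
sc={k:onz("side",*p,30) for k,p in dict(FL=(166.5,297.7),FR=(231.5,266.7),RR=(199.8,224.4),RL=(142.5,252.5)).items()}; print(sc)
# masks: bright deck in both
for n,I,(u0,u1,v0,v1) in(("top",im,(180,246,135,190)),("side",si,(140,236,225,300))):
    g=cv2.cvtColor(I,cv2.COLOR_BGR2HSV); m=((g[...,1]<30)&(g[...,2]>(165 if n=="top" else 185))).astype(np.uint8)
    q=np.zeros_like(m);q[v0:v1,u0:u1]=m[v0:v1,u0:u1]; q=cv2.morphologyEx(q,cv2.MORPH_CLOSE,np.ones((7,7)))
    cs=max(cv2.findContours(q,0,1)[0],key=cv2.contourArea)
    w=np.array([onz(n,*p[0],30)[:2] for p in cs],np.float32); print(n,cv2.minAreaRect(w))
    P=np.array([np.r_[dep(n,t["D"] if n=="top" else SD,u,v),u,v] for u in range(u0-8,u1+8) for v in range(v0-25,v1) if (D if n=="top" else SD)[v,u]>0])
    d=P[(abs(P[:,2]-30)<5)]; print(" depth deck",len(d),cv2.minAreaRect(d[:,:2].astype(np.float32)),np.median(d[:,2]))
    l=P[(P[:,2]>60)&(P[:,2]<200)]; print(" lid top",len(l),l[np.argsort(-l[:,2])[:4]])
# nest stops (dark L strokes) in crops, corner px of front two
for n,p in (("top",[(170+130/4.4,120+195/4.4),(170+248/4.4,120+210/4.4)]),("side",[(130+212/4.8,190+420/4.8),(130+340/4.8,190+355/4.8)])):
    print("stops",n,[onz(n,*x,32) for x in p])
E
```

```text
top FL FR [593.7 199.6  30. ] [567.7  69.7  30. ] 132.49299341296594
{'FL': array([592.7, 201.5,  30. ]), 'FR': array([559.8,  81.5,  30. ]), 'RR': array([699.9,  55.3,  30. ]), 'RL': array([721.6, 176.7,  30. ])}
top ((622.3104858398438, 139.20973205566406), (148.3333740234375, 136.6731414794922), 89.8572769165039)
 depth deck 1887 ((674.490478515625, 117.59429931640625), (134.1167449951172, 198.596435546875), 74.07976531982422) 30.19614882489816
 lid top 645 [[643.3 133.8 169.9 194.  142. ]
 [640.9 118.9 169.4 201.  143. ]
 [641.2 127.7 169.  197.  143. ]
 [643.4 127.7 168.8 197.  142. ]]
side ((644.2158813476562, 130.16604614257812), (127.91271209716797, 126.3071517944336), 78.42214965820312)
 depth deck 3492 ((692.614013671875, 104.91877746582031), (161.91064453125, 265.9049377441406), 61.15284729003906) 29.72714114676876
 lid top 1218 [[641.2 124.6 168.  167.  206. ]
 [642.4 135.3 167.9 161.  209. ]
 [643.7 136.5 167.9 160.  209. ]
 [639.7 129.4 167.7 165.  208. ]]
stops top [array([616.7, 163.7,  32. ]), array([606.5,  96.7,  32. ])]
stops side [array([618.9, 168.5,  32. ]), array([607.8, 116.9,  32. ])]
```

First move: swing around at safe radius, tool still down, toward the plate. Finer clamp measuring follows.

{"name": "send_rows", "arguments": {"motion": [[[0.12,-0.233,0],[0,0,0.043],1],[[0.12,-0.233,0],[0,0,0.043],1],[[0.12,-0.233,0],[0,0,0.043],1],[[0.12,-0.233,0],[0,0,0.043],1],[[0.12,-0.233,0],[0,0,0.043],1],[[0.12,-0.233,0],[0,0,0.043],1],[[0.12,-0.233,0],[0,0,0.043],1],[[0.12,-0.233,0],[0,0,0.043],1]], "squeeze": 30}}

```text
time_s: 0.77
eef_pos: [421.5, 278.7, 253.1]
tool_rot: [-180.0, -0.0, -175.2]
contact_force: [0.8, 0.5, 0.1]
opening: 1.001
gripper_force: 0.0
```

{"name": "send_rows", "arguments": {"motion": [[[0.06,-0.233,0],[0,0,0],1],[[0.06,-0.233,0],[0,0,0],1],[[0.06,-0.233,0],[0,0,0],1],[[0.06,-0.233,0],[0,0,0],1],[[0.06,-0.233,0],[0,0,0],1],[[0.06,-0.233,0],[0,0,0],1],[[0.06,-0.233,0],[0,0,0],1],[[0.06,-0.233,0],[0,0,0],1]]}}

```text
time_s: 1.43
eef_pos: [493.2, -0.9, 253.1]
tool_rot: [180.0, -0.0, -175.4]
contact_force: [0.4, 0.4, 0.3]
opening: 0.998
gripper_force: 0.0
```

{"name": "send_rows", "arguments": {"motion": [[[-0.04,-0.25,0],[0,0,0],1],[[-0.04,-0.25,0],[0,0,0],1],[[-0.04,-0.25,0],[0,0,0],1],[[-0.04,-0.25,0],[0,0,0],1],[[-0.04,-0.25,0],[0,0,0],1],[[-0.04,-0.25,0],[0,0,0],1],[[-0.04,-0.25,0],[0,0,0],1],[[-0.04,-0.25,0],[0,0,0],1]]}}

```text
time_s: 2.1
eef_pos: [444.4, -300.7, 253.0]
tool_rot: [180.0, -0.0, -175.4]
contact_force: [1.6, -0.5, 0.5]
opening: 1.003
gripper_force: 0.0
```

```bash
cat >> h.py <<'E'
from scipy.spatial.transform import Rotation as Ro
def target(alpha,theta):
    a,t=np.radians([alpha,theta]); z=np.array([np.sin(t)*np.cos(a),np.sin(t)*np.sin(a),-np.cos(t)]); y=np.array([-np.sin(a),np.cos(a),0])
    return Ro.from_matrix(np.c_[np.cross(y,z),y,z])
def rep(alpha=None,theta=None,goal=None):
    o=env.get_obs(); R=Ro.from_euler("xyz",o["tool_rot"],degrees=True)
    print("t%.2f"%o["time_s"],"pos",np.round(o["eef_pos"],1),"rpy",np.round(o["tool_rot"],2),"q",np.round(o["joints"],1),"F",np.round(o["contact_force"],1),"op %.3f gf %.1f"%(o["opening"],o["gripper_force"]))
    if alpha is not None: print("rotvec units",np.round((target(alpha,theta)*R.inv()).as_rotvec(degrees=True)/90,4))
    if goal is not None: print("shift units",np.round((np.array(goal)-o["eef_pos"])/150,4))
    return o,R
E
python3 - <<'E'
from h import *
np.set_printoptions(precision=1,suppress=True)
o,R=rep(4.5,38,[485,-333,120])
t=np.load("top0.npz");im=t["im"];D=t["D"]; s=np.load("side0.npz"); SD=s["D"]
a=np.radians(-11.4);X=np.array([np.cos(a),np.sin(a)]);Y=np.array([-X[1],X[0]]);C=np.array([645.4,121.6])
for n,DD,(u0,u1,v0,v1) in(("top",D,(172,260,110,200)),("side",SD,(130,245,195,315))):
    P=np.array([dep(n,DD,u,v) for v in range(v0,v1) for u in range(u0,u1) if DD[v,u]>0])
    d=P[abs(P[:,2]-30)<6]; h=np.c_[(d[:,:2]-C)@X,(d[:,:2]-C)@Y]
    k=(abs(h)<85).all(1);h=h[k]
    ex=[];fr=[]
    for x in range(-60,50,5):
        y=h[abs(h[:,0]-x)<2.5,1]; 
        if len(y)>4: ex.append((x,y.min(),y.max()))
    for y in range(-60,61,6):
        x=h[abs(h[:,1]-y)<3,0]
        if len(x)>4: fr.append((y,x.min()))
    ex=np.array(ex);fr=np.array(fr);print(n);print(ex.T);print(fr.T)
    l=P[(P[:,2]>150)&(P[:,2]<180)]; lh=np.c_[(l[:,:2]-C)@X,(l[:,:2]-C)@Y,l[:,2]]; lh=lh[(abs(lh[:,:2])<60).all(1)]; print("lid",lh.min(0),lh.max(0),lh.mean(0))
# lens
P=np.array([dep("side",SD,u,v) for v in range(120,155) for u in range(100,155) if 0<SD[v,u]<900]); P=P[P[:,2]>255]; print("lens",len(P),P.min(0),P.max(0),P[P[:,2]<300].mean(0))
E
```

```text
t2.10 pos [ 444.4 -300.7  253. ] rpy [ 180.    -0.  -175.4] q [ -46.    23.5   94.8    0.    61.8 -140.6] F [ 1.6 -0.5  0.5] op 1.003 gf 0.0
rotvec units [ 0.  -0.4 -0. ]
shift units [ 0.3 -0.2 -0.9]
top
[[-60.  -55.  -50.  -45.  -40.  -35.  -30.  -25.  -20.  -15.  -10.   -5.
    0.    5.   10.   15.   20.   25.   30.   35.   40.   45. ]
 [-58.2 -57.8 -58.  -58.  -57.7 -56.8 -58.  -57.8 -58.2 -57.4 -57.9 -58.5
  -58.1 -58.2 -57.8 -57.2 -58.6 -57.5 -56.9 -57.2 -57.4 -58.7]
 [ 70.   67.2  69.   69.2  68.2  68.7  67.1  69.6  69.9  68.1  69.3  65.8
   66.2  69.3  65.7  63.8  69.9 -19.3 -25.3 -27.9  51.9  48.2]]
[[-60.  -54.  -48.  -42.  -36.  -30.  -24.  -18.  -12.   -6.    0.    6.
   12.   18.   24.   30.   36.   42.   48.   54.   60. ]
 [-61.8 -65.3 -64.1 -65.6 -65.9 -65.6 -65.6 -64.4 -65.1 -65.8 -65.1 -65.9
  -64.9 -65.5 -65.8 -65.3 -65.8 -65.5 -65.3 -54.1 -65.1]]
lid [ -8.7  -4.2 150.4] [  6.1  13.1 169.9] [ -2.    3.8 162.3]
side
[[-60.  -55.  -50.  -45.  -40.  -35.  -30.  -25.  -20.  -15.  -10.   -5.
    0.    5.   10.   15.   20.   25.   30.   35.   40.   45. ]
 [-56.3 -55.3 -57.  -55.5 -56.5 -56.2 -55.5 -56.4 -55.2 -56.7 -55.9 -56.4
  -56.  -55.5 -55.9 -55.9 -55.3 -55.6 -55.3 -54.4 -56.9 -55.3]
 [ 71.7  71.7  71.6  71.6  71.6  71.5  72.3  72.2  71.5  72.2  72.2  72.2
   72.1  72.1  72.1  72.1  70.5  72.1  71.2  72.   72.   72. ]]
[[-54.  -48.  -42.  -36.  -30.  -24.  -18.  -12.   -6.    0.    6.   12.
   18.   24.   30.   36.   42.   48.   54.   60. ]
 [-65.5 -66.4 -65.7 -65.4 -66.2 -66.6 -67.7 -67.7 -67.8 -66.5 -66.2 -67.3
  -67.1 -66.4 -66.4 -66.4 -65.8 -65.7 -66.9 -67.3]]
lid [ -9.8  -0.8 150.3] [ -0.7  17.2 168. ] [ -5.3   8.1 161.9]
lens 1059 [647.1  98.4 274.8] [684.8 163.2 343.3] [661.5 129.  287.8]
```

Displacement clamp−plate agrees in both views (145.9,458.1 vs 145.6,458.3 mm), yaw change −15.9°. The nest lies under the lid and lens, so I tilt the tool 38° forward for both the grasp and the placing.

{"name": "send_rows", "arguments": {"motion": [[[0.03,-0.027,-0.05],[0.0041,-0.0526,0],1],[[0.03,-0.027,-0.05],[0.0041,-0.0526,0],1],[[0.03,-0.027,-0.05],[0.0041,-0.0526,0],1],[[0.03,-0.027,-0.05],[0.0041,-0.0526,0],1],[[0.03,-0.027,-0.05],[0.0041,-0.0526,0],1],[[0.03,-0.027,-0.05],[0.0041,-0.0526,0],1],[[0.03,-0.027,-0.05],[0.0041,-0.0526,0],1],[[0.03,-0.027,-0.05],[0.0041,-0.0526,0],1]]}}

```text
time_s: 2.77
eef_pos: [547.9, -310.0, 247.1]
tool_rot: [179.3, 29.5, 179.2]
contact_force: [-0.6, 0.5, -0.2]
opening: 1.003
gripper_force: 0.0
```

Run:
```python
from h import *
rep(4.5,38,[460,-333,82])
```

```text
t2.77 pos [ 547.9 -310.   247.1] rpy [179.32  29.54 179.18] q [ -49.4   25.3  100.1   35.7   40.4 -163.5] F [-0.6  0.5 -0.2] op 1.003 gf 0.0
rotvec units [-0.0033 -0.0942  0.0548]
shift units [-0.586  -0.1536 -1.1008]
```

j6 reached its limit, so I use the half-turn equivalent.

{"name": "send_rows", "arguments": {"motion": [[[-0.02,-0.006,-0.027],[0.0384,0,-0.0679],1],[[-0.02,-0.006,-0.027],[0.0384,0,-0.0679],1],[[-0.02,-0.006,-0.027],[0.0384,0,-0.0679],1],[[-0.02,-0.006,-0.027],[0.0384,0,-0.0679],1],[[-0.02,-0.006,-0.027],[0.0384,0,-0.0679],1],[[-0.02,-0.006,-0.027],[0.0384,0,-0.0679],1],[[-0.02,-0.006,-0.027],[0.0384,0,-0.0679],1],[[-0.02,-0.006,-0.027],[0.0384,0,-0.0679],1]]}}

```text
time_s: 3.43
eef_pos: [523.3, -317.2, 214.6]
tool_rot: [154.4, 15.5, 119.4]
contact_force: [0.6, 0.1, -1.0]
opening: 0.999
gripper_force: 0.0
```

{"name": "send_rows", "arguments": {"motion": [[[-0.02,-0.006,-0.027],[0.0384,0,-0.0679],1],[[-0.02,-0.006,-0.027],[0.0384,0,-0.0679],1],[[-0.02,-0.006,-0.027],[0.0384,0,-0.0679],1],[[-0.02,-0.006,-0.027],[0.0384,0,-0.0679],1],[[-0.02,-0.006,-0.027],[0.0384,0,-0.0679],1],[[-0.02,-0.006,-0.027],[0.0384,0,-0.0679],1],[[-0.02,-0.006,-0.027],[0.0384,0,-0.0679],1],[[-0.02,-0.006,-0.027],[0.0384,0,-0.0679],1]]}}

```text
time_s: 4.1
eef_pos: [499.3, -324.5, 182.3]
tool_rot: [152.3, -11.2, 69.5]
contact_force: [-0.6, -0.8, 0.1]
opening: 1.002
gripper_force: 0.0
```

{"name": "send_rows", "arguments": {"motion": [[[-0.02,-0.006,-0.027],[0.0384,0,-0.0679],1],[[-0.02,-0.006,-0.027],[0.0384,0,-0.0679],1],[[-0.02,-0.006,-0.027],[0.0384,0,-0.0679],1],[[-0.02,-0.006,-0.027],[0.0384,0,-0.0679],1],[[-0.02,-0.006,-0.027],[0.0384,0,-0.0679],1],[[-0.02,-0.006,-0.027],[0.0384,0,-0.0679],1],[[-0.02,-0.006,-0.027],[0.0384,0,-0.0679],1],[[-0.02,-0.006,-0.027],[0.0384,0,-0.0679],1]]}}

```text
time_s: 4.77
eef_pos: [475.4, -331.7, 149.9]
tool_rot: [173.9, -28.9, 12.1]
contact_force: [-0.2, 0.2, -0.1]
opening: 1.002
gripper_force: 0.0
```

```bash
sed -i 's/np.c_\[np.cross(y,z),y,z\])/np.c_[-np.cross(y,z),-y,z])/' h.py
python3 - <<'E'
from h import *
rep(4.5,38,[460,-333,82])
E
```

```text
t4.77 pos [ 475.4 -331.7  149.9] rpy [173.87 -28.92  12.09] q [-57.7  32.5 110.4  52.9  31.3 -23.1] F [-0.2  0.2 -0.1] op 1.002 gf 0.0
rotvec units [ 0.0708 -0.0915 -0.0465]
shift units [-0.1024 -0.0084 -0.4528]
```

{"name": "send_rows", "arguments": {"motion": [[[-0.013,-0.001,-0.056],[0.0177,-0.0229,-0.0116],1],[[-0.013,-0.001,-0.056],[0.0177,-0.0229,-0.0116],1],[[-0.013,-0.001,-0.056],[0.0177,-0.0229,-0.0116],1],[[-0.013,-0.001,-0.056],[0.0177,-0.0229,-0.0116],1],[[-0.013,-0.001,-0.056],[0,0,0],1],[[-0.013,-0.001,-0.056],[0,0,0],1],[[-0.013,-0.001,-0.056],[0,0,0],1],[[0,0,0],[0,0,0],1]]}}

```text
time_s: 5.43
eef_pos: [461.2, -332.6, 89.9]
tool_rot: [179.9, -37.9, 4.8]
contact_force: [-0.5, 0.5, 0.7]
opening: 0.998
gripper_force: 0.0
```

Run:
```python
from h import *
rep(4.5,38,[498.9,-330.2,31.4])
```

```text
t5.43 pos [ 461.2 -332.6   89.9] rpy [179.88 -37.92   4.79] q [-63.9  41.9 115.2  80.2  35.5 -51.6] F [-0.5  0.5  0.7] op 0.998 gf 0.0
rotvec units [ 0.0011 -0.0008 -0.0024]
shift units [ 0.2514  0.0162 -0.3899]
```

{"name": "send_rows", "arguments": {"motion": [[[0.042,0.003,-0.065],[0.001,-0.001,-0.002],1],[[0.042,0.003,-0.065],[0,0,0],1],[[0.042,0.003,-0.065],[0,0,0],1],[[0.042,0.003,-0.065],[0,0,0],1],[[0.042,0.003,-0.065],[0,0,0],1],[[0.042,0.003,-0.065],[0,0,0],1],[[0,0,0],[0,0,0],1],[[0,0,0],[0,0,0],1]]}}

```text
time_s: 6.1
eef_pos: [500.0, -329.9, 33.0]
tool_rot: [179.8, -38.1, 4.7]
contact_force: [-0.1, -0.3, 0.5]
opening: 0.996
gripper_force: 0.0
```

Run:
```python
from h import *
rep(4.5,38,[498.9,-330.2,31.4])
a,_=env.read_camera("side");b,_=env.read_camera("top")
cv2.imwrite("pics/g1.png",np.hstack([cv2.resize(a[140:240,320:440],(480,400)),cv2.resize(b[175:255,365:429],(320,400))]))
```

```text
t6.10 pos [ 500.  -329.9   33. ] rpy [179.83 -38.12   4.74] q [-59.5  49.4 112.   90.6  33.7 -59.1] F [-0.1 -0.3  0.5] op 0.996 gf 0.0
rotvec units [ 0.0014  0.0014 -0.0015]
shift units [-0.0072 -0.0022 -0.0107]
```

View pics/g1.png

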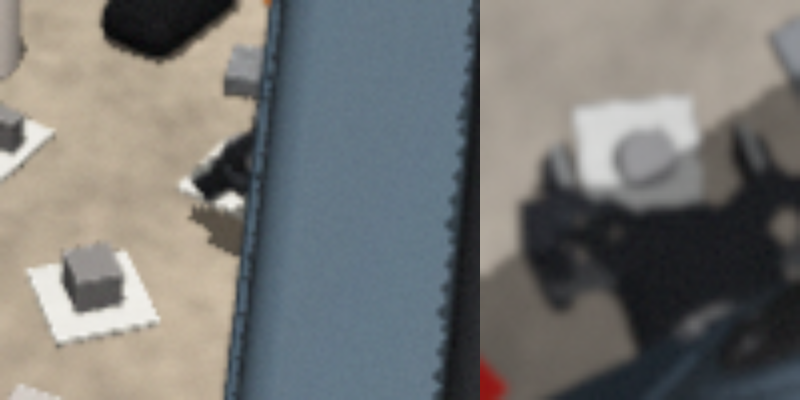

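The top view shows the fingers straddling the grey puck at crop (645,155), well centred. Closing.

{"name": "send_rows", "arguments": {"motion": [[[-0.005,0,-0.01],[0,0,0],-1],[[0,0,0],[0,0,0],-1],[[0,0,0],[0,0,0],-1],[[0,0,0],[0,0,0],-1],[[0,0,0],[0,0,0],-1],[[0,0,0],[0,0,0],-1],[[0,0,0],[0,0,0],-1],[[0,0,0],[0,0,0],-1]], "squeeze": 50}}

```text
time_s: 6.87
eef_pos: [498.8, -330.3, 32.0]
tool_rot: [179.8, -38.1, 4.7]
contact_force: [-4.1, -0.3, 5.5]
opening: 0.333
gripper_force: 49.0
```

{"name": "send_rows", "arguments": {"motion": [[[0,0,0],[0,0,0],-1],[[0,0,0],[0,0,0],-1],[[0,0,0],[0,0,0],-1],[[0,0,0],[0,0,0],-1],[[0,0,0.02],[0,0,0],-1],[[0,0,0.1],[0,0,0],-1],[[0,0,0.15],[0,0,0],-1],[[0,0,0.15],[0,0,0],-1]]}}

```text
time_s: 7.53
eef_pos: [498.7, -329.5, 94.2]
tool_rot: [180.0, -38.0, 4.6]
contact_force: [1.5, 0.3, -1.4]
opening: 0.328
gripper_force: 49.3
```

Run:
```python
from h import *
rep(4.5,38)
a,D=env.read_camera("side");b,D2=env.read_camera("top")
cv2.imwrite("pics/g2.png",np.hstack([cv2.resize(a[130:230,300:420],(480,400)),cv2.resize(b[175:255,365:429],(320,400))]))
```

```text
t7.53 pos [ 498.7 -329.5   94.2] rpy [179.97 -38.02   4.62] q [-59.6  41.8 112.   79.   34.4 -45.3] F [ 1.5  0.3 -1.4] op 0.328 gf 49.3
rotvec units [ 0.0002  0.0003 -0.0011]
```

View pics/g2.png

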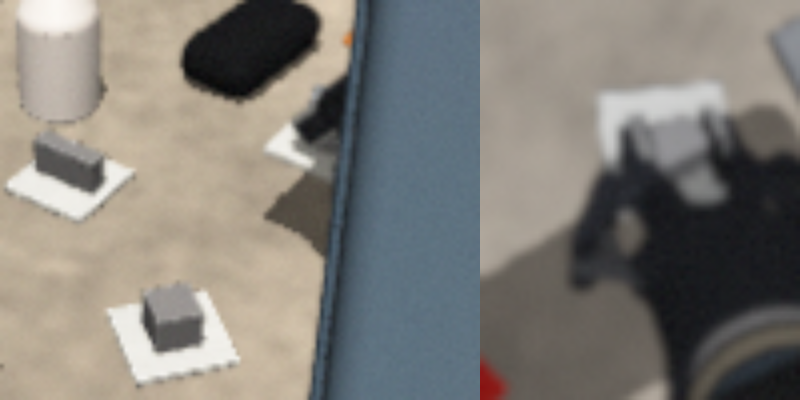

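Gripped (opening 0.328 ≈ 28–30 mm) and lifted, with the plate hanging level in the top crop. Transferring to the hover in front of the clamp.

{"name": "send_rows", "arguments": {"motion": [[[0.02,0.2,0.03],[0,0,-0.011],-1],[[0.02,0.2,0.03],[0,0,-0.011],-1],[[0.02,0.2,0.03],[0,0,-0.011],-1],[[0.02,0.2,0.03],[0,0,-0.011],-1],[[0.02,0.2,0.03],[0,0,-0.011],-1],[[0.02,0.2,0.03],[0,0,-0.011],-1],[[0.02,0.2,0.03],[0,0,-0.011],-1],[[0.02,0.2,0.03],[0,0,-0.011],-1]]}}

```text
time_s: 8.3
eef_pos: [522.3, -88.8, 129.5]
tool_rot: [179.8, -38.0, -3.3]
contact_force: [0.8, -0.0, -1.1]
opening: 0.33
gripper_force: 49.5
```

Run:
```python
from h import *
rep(-11.4,38,[546,148,110])
```

```text
t8.30 pos [522.3 -88.8 129.5] rpy [179.84 -37.95  -3.3 ] q [-30.3  35.3 127.8 136.9  23.9 -71.3] F [ 0.8 -0.  -1.1] op 0.330 gf 49.5
rotvec units [ 0.0014 -0.0007 -0.0888]
shift units [ 0.1582  1.5787 -0.1303]
```

{"name": "send_rows", "arguments": {"motion": [[[0.02,0.197,0],[0,0,-0.011],-1],[[0.02,0.197,0],[0,0,-0.011],-1],[[0.02,0.197,0],[0,0,-0.011],-1],[[0.02,0.197,0],[0,0,-0.011],-1],[[0.02,0.197,-0.02],[0,0,-0.011],-1],[[0.02,0.197,-0.02],[0,0,-0.011],-1],[[0.02,0.197,-0.02],[0,0,-0.011],-1],[[0.02,0.197,-0.02],[0,0,-0.011],-1]]}}

```text
time_s: 8.97
eef_pos: [545.4, 130.3, 119.1]
tool_rot: [179.6, -38.0, -10.5]
contact_force: [0.3, -1.5, -0.5]
opening: 0.332
gripper_force: 49.5
```

Run:
```python
from h import *
rep(-11.4,38,[644.6,128.5,62])
a,D=env.read_camera("side");b,D2=env.read_camera("top")
np.savez("hov.npz",a=a,D=D,b=b,D2=D2)
cv2.imwrite("pics/p1.png",np.hstack([cv2.resize(a[170:310,100:268],(480,400)),cv2.resize(b[115:211,170:247],(320,400))]))
```

```text
t8.97 pos [545.4 130.3 119.1] rpy [179.65 -38.04 -10.46] q [   7.6   37.4  120.7  218.5   18.4 -112.6] F [ 0.3 -1.5 -0.5] op 0.332 gf 49.5
rotvec units [ 0.0031 -0.0001 -0.0081]
shift units [ 0.6611 -0.0117 -0.3805]
```

View pics/p1.png

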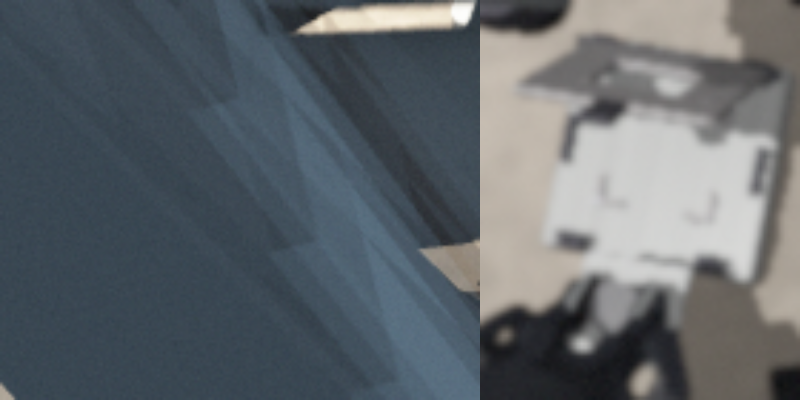

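Top crop: the plate is held level at (637,270), the lid is open, and the front stop corners are at (605,203) and (715,218). I refine the nest centre by edge profiles before descending.

Run:
```python
from h import *
np.set_printoptions(precision=1,suppress=True,linewidth=200)
a=np.radians(-11.4);X=np.array([np.cos(a),np.sin(a),0]);Y=np.array([-X[1],X[0],0]);C0=np.array([646.5,126.9,0])
T=np.load("top0.npz")["im"];S=np.load("side0.npz")["im"]
def prof(n,I,C,X,Y,z,x,ys,along="y"):
    g=cv2.cvtColor(I,cv2.COLOR_BGR2GRAY).astype(np.float32)
    p=np.array([proj(n,C+(x*X+y*Y if along=="y" else y*X+x*Y)+[0,0,z]) for y in ys],np.float32)
    return cv2.remap(g,p[:,0].reshape(1,-1),p[:,1].reshape(1,-1),cv2.INTER_LINEAR)[0]
ys=np.arange(-80,81,1.)
for n,I in(("top",T),("side",S)):
    L=[];R=[]
    for x in (-50,-45,-40,-20,-10,0):
        d=np.gradient(prof(n,I,C0,X,Y,30,x,ys)); L.append(ys[ys<-45][np.argmax(d[ys<-45])]);R.append(ys[ys>45][np.argmin(d[ys>45])])
    F=[ys[ys<-50][np.argmax(np.gradient(prof(n,I,C0,X,Y,30,y,ys,"x"))[ys<-50])] for y in (-30,-20,-10,0,10,20,30)]
    print(n,"right",np.array(L),"left",np.array(R),"front",np.array(F))
    yy=np.arange(-44,45,2.); print(yy)
    print(" ystroke x=-29..-25",np.mean([prof(n,I,C0,X,Y,32,x,yy) for x in(-29,-27,-25)],0).round())
    xx=np.arange(-50,-14,2.); print(xx)
    for s in(-27,27): print(" xstroke y",s,np.mean([prof(n,I,C0,X,Y,32,s+e,xx,"x") for e in(-2,0,2)],0).round())
# plate, same method
b=np.radians(4.5);PX=np.array([np.cos(b),np.sin(b),0]);PY=np.array([-PX[1],PX[0],0]);P0=np.array([500.6,-331.2,0]);q=np.arange(-45,46,1.)
for n,I in(("top",T),("side",S)):
  for al in "yx":
    r=[]
    for x in(-24,-20,20,24):
        d=np.gradient(prof(n,I,P0,PX,PY,5,x,q,al)); r.append((q[q<0][np.argmax(d[q<0])],q[q>0][np.argmin(d[q>0])]))
    print("plate",n,al,np.mean(r,0))
# lifted plate far edge (crop g2, scale 5, origin 365,175)
g=cv2.imread("pics/g2.png")[:,480:]; G=np.full((400,640,3),0,np.uint8); G[175:255,365:429]=cv2.resize(g,(64,80),interpolation=cv2.INTER_AREA)
for x in(-22,-18,18,22): 
    d=np.gradient(prof("top",G,P0+[0,.8,62],PX,PY,5,x,q,"x")); print("lift far",x,q[q>0][np.argmin(d[q>0])])
d=np.gradient(prof("top",G,P0+[0,.8,62],PX,PY,5,24,q)); print("lift y",q[q<0][np.argmax(d[q<0])],q[q>0][np.argmin(d[q>0])])
```

```text
top right [-64. -65. -64. -65. -53. -54.] left [64. 63. 64. 62. 57. 56.] front [-54. -64. -64. -64. -64. -63. -64.]
[-44. -42. -40. -38. -36. -34. -32. -30. -28. -26. -24. -22. -20. -18. -16. -14. -12. -10.  -8.  -6.  -4.  -2.   0.   2.   4.   6.   8.  10.  12.  14.  16.  18.  20.  22.  24.  26.  28.  30.  32.
  34.  36.  38.  40.  42.  44.]
 ystroke x=-29..-25 [196. 196. 194. 189. 179. 174. 178. 186. 191. 192. 192. 192. 191. 192. 193. 193. 194. 194. 194. 194. 194. 194. 195. 194. 193. 192. 191. 191. 191. 191. 190. 188. 188. 189. 189. 188. 184. 174. 165.
 164. 175. 184. 189. 191. 191.]
[-50. -48. -46. -44. -42. -40. -38. -36. -34. -32. -30. -28. -26. -24. -22. -20. -18. -16.]
 xstroke y -27 [197. 197. 197. 197. 196. 194. 189. 179. 177. 181. 187. 191. 192. 192. 192. 192. 191. 192.]
 xstroke y 27 [193. 192. 192. 192. 192. 192. 188. 181. 176. 176. 180. 184. 187. 188. 188. 190. 189. 190.]
side right [-60. -61. -61. -61. -53. -53.] left [66. 66. 66. 66. 55. 56.] front [-66. -67. -67. -66. -66. -67. -67.]
[-44. -42. -40. -38. -36. -34. -32. -30. -28. -26. -24. -22. -20. -18. -16. -14. -12. 
[... 188 characters left out ...]
190. 179. 170. 195. 207. 209. 206. 206. 205. 209. 209. 209. 211. 210. 210. 210. 211. 210. 212. 210. 208. 206. 205. 207. 207. 206. 207. 203. 204. 207. 205. 205. 203. 199.
 178. 172. 174. 201. 209. 209.]
[-50. -48. -46. -44. -42. -40. -38. -36. -34. -32. -30. -28. -26. -24. -22. -20. -18. -16.]
 xstroke y -27 [213. 211. 211. 210. 211. 211. 188. 125. 125. 165. 189. 196. 199. 204. 207. 208. 204. 206.]
 xstroke y 27 [210. 209. 208. 208. 209. 199. 160. 109. 122. 161. 190. 205. 209. 209. 209. 209. 209. 209.]
plate top y [-28.5  31. ]
plate top x [-30.8  29.8]
plate side y [-17.8  31. ]
plate side x [-28.5  31.8]
lift far -22 31.0
lift far -18 32.0
lift far 18 31.0
lift far 22 31.0
lift y -32.0 28.0
```

{"name": "send_rows", "arguments": {"motion": [[[0.09,-0.002,-0.04],[0.003,0,-0.008],-1],[[0.09,-0.002,-0.04],[0,0,0],-1],[[0.09,-0.002,-0.04],[0,0,0],-1],[[0.09,-0.002,-0.04],[0,0,0],-1],[[0.09,-0.002,-0.04],[0,0,0],-1],[[0.09,-0.002,-0.04],[0,0,0],-1],[[0.09,-0.003,-0.04],[0,0,0],-1],[[0.03,-0.003,-0.02],[0,0,0],-1]]}}

```text
time_s: 9.73
eef_pos: [646.8, 124.4, 74.3]
tool_rot: [180.0, -38.2, -11.5]
contact_force: [0.5, 0.0, -0.3]
opening: 0.33
gripper_force: 49.6
```

Run:
```python
from h import *
rep(-11.4,38,[644.6,127.5,62])
b,D2=env.read_camera("top"); np.savez("hov2.npz",b=b,D2=D2)
cv2.imwrite("pics/p2.png",cv2.resize(b[130:200,175:255],(640,560),interpolation=cv2.INTER_CUBIC))
```

```text
t9.73 pos [646.8 124.4  74.3] rpy [179.99 -38.19 -11.49] q [   5.6   44.9  107.8  227.8   14.2 -123.4] F [ 0.5  0.  -0.3] op 0.330 gf 49.6
rotvec units [0.0005 0.002  0.0011]
shift units [-0.0149  0.0207 -0.0821]
```

View pics/p2.png

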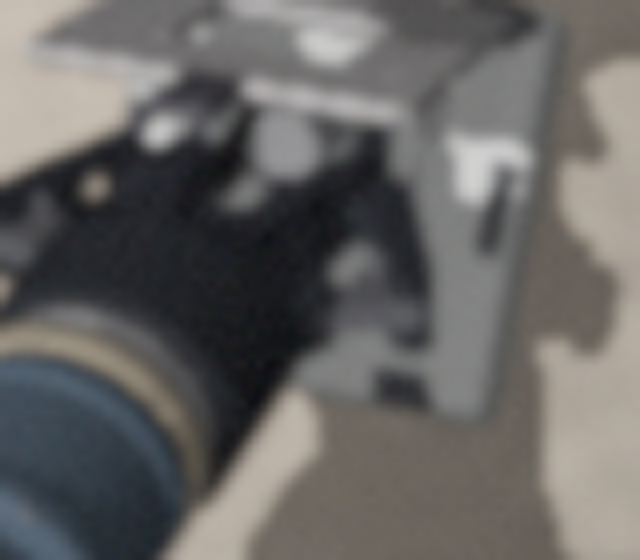

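Crop: the puck top is at (285,143) between the fingers, clear of the lid by a small gap. The plate itself is hidden by the gripper. Measuring the puck centre against the nest in the same camera.

Run:
```python
from h import *
np.set_printoptions(precision=1,suppress=True,linewidth=220)
nest=np.array([646.7,126.3])
a=np.radians(-11.45);X=np.array([np.cos(a),np.sin(a)]);Y=np.array([-X[1],X[0]])
def prof(I,P,d,z,s):
    g=cv2.cvtColor(I,cv2.COLOR_BGR2GRAY).astype(np.float32)
    p=np.array([proj("top",np.r_[P+d*t,z]) for t in s],np.float32)
    return cv2.remap(g,p[:,0].reshape(1,-1),p[:,1].reshape(1,-1),cv2.INTER_LINEAR)[0].round()
s=np.arange(-26,27,2.)
print(s)
for nm,I,tcp in(("hov",np.load("hov.npz")["b"],(545.4,130.3,119.1)),("hov2",np.load("hov2.npz")["b"],(646.8,124.4,74.3))):
    z=tcp[2]-32+30; P=np.array(tcp[:2])+1.84*X; print(nm,P)
    for e in(-4,0,4): print(" along x, y=",e,prof(I,P+e*Y,X,z,s))
    for e in(-4,0,4,8): print(" along y, x=",e,prof(I,P+e*X,Y,z,s))
# plate far edge in hov at plate-top height
I=np.load("hov.npz")["b"];P=np.array([545.4,130.3])+1.84*X
q=np.arange(16,46,1.5);print(q)
for e in(-25,-15,-5,5,15,25): print("far",e,prof(I,P+e*Y,X,119.1-27,q))
q=np.arange(-46,47,3);print(q)
for e in(22,26): print("sides",e,prof(I,P+e*X,Y,119.1-27,q))
```

```text
[-26. -24. -22. -20. -18. -16. -14. -12. -10.  -8.  -6.  -4.  -2.   0.   2.   4.   6.   8.  10.  12.  14.  16.  18.  20.  22.  24.  26.]
hov [547.2 129.9]
 along x, y= -4 [ 26.  26.  28.  30.  31.  33.  43.  59.  81.  99. 115. 126. 133. 136. 140. 142. 144. 143. 139. 141. 159. 188. 203. 208. 209. 207. 200.]
 along x, y= 0 [ 32.  33.  35.  37.  41.  55.  82. 110. 130. 142. 147. 149. 150. 150. 150. 149. 149. 149. 149. 156. 173. 194. 205. 208. 209. 208. 206.]
 along x, y= 4 [ 35.  37.  40.  44.  51.  70.  94. 118. 137. 148. 151. 152. 151. 150. 149. 149. 149. 149. 148. 154. 170. 188. 200. 206. 209. 209. 208.]
 along y, x= -4 [ 66.  43.  32.  28.  30.  35.  44.  60.  70.  84. 104. 126. 143. 149. 152. 152. 151. 146. 136. 117.  90.  65.  41.  31.  41.  67.  88.]
 along y, x= 0 [ 80.  51.  31.  27.  33.  47.  73.  95. 109. 117. 122. 136. 147. 150. 150. 150. 150. 148. 143. 126. 101.  73.  50.  40.  56.  90. 112.]
 along y, x= 4 [ 93.  62.  42.  42.  52.  72.  94. 112. 116. 120. 132. 142. 148. 149. 149. 149. 148. 148. 145. 132. 109.  77.  52.  51.  80. 105. 112.]
 along y, x= 8 [104.  76.  54. 
[... 1720 characters left out ...]
09. 209. 209. 208. 208.]
far 15 [154. 166. 180. 193. 203. 207. 209. 206. 204. 200. 201. 203. 207. 208. 209. 209. 209. 208. 208. 208.]
far 25 [104. 136. 164. 187. 199. 207. 209. 209. 207. 204. 202. 202. 200. 201. 202. 204. 205. 206. 206. 207.]
[-46 -43 -40 -37 -34 -31 -28 -25 -22 -19 -16 -13 -10  -7  -4  -1   2   5   8  11  14  17  20  23  26  29  32  35  38  41  44]
sides 22 [100. 102. 104. 104. 103. 107. 140. 186. 200. 196. 196. 197. 198. 199. 202. 207. 209. 209. 208. 207. 204. 198. 196. 198. 201. 203. 199. 189. 185. 184. 182.]
sides 26 [ 94.  93.  93.  94.  94. 104. 145. 190. 206. 208. 208. 206. 205. 206. 208. 207. 206. 206. 208. 210. 208. 206. 207. 209. 209. 205. 191. 174. 167. 163. 162.]
```

Run:
```python
from h import *
rep(-11.4,38,[644.6,127.5,62])
```

```text
t9.78 pos [646.6 124.4  74.1] rpy [180.   -38.16 -11.51] q [   5.6   44.9  107.8  227.8   14.2 -123.3] F [ 1.2  0.4 -1.1] op 0.329 gf 49.6
rotvec units [0.0004 0.0018 0.0012]
shift units [-0.0135  0.0207 -0.0804]
```

{"name": "send_rows", "arguments": {"motion": [[[0,0,0],[0,0,0],-1],[[0,0,0],[0,0,0],-1],[[0,0,0],[0,0,0],-1],[[0,0,0],[0,0,0],-1],[[0,0,0],[0,0,0],-1],[[0,0,0],[0,0,0],-1],[[0,0,0],[0,0,0],-1],[[0,0,0],[0,0,0],-1]]}}

```text
time_s: 10.45
eef_pos: [645.3, 125.8, 75.8]
tool_rot: [-180.0, -38.2, -11.4]
contact_force: [-0.2, -0.2, -0.9]
opening: 0.331
gripper_force: 49.6
```

{"name": "send_rows", "arguments": {"motion": [[[-0.004,0.01,0],[0,0,0],-1],[[0,0,0],[0,0,0],-1],[[0,0,-0.02],[0,0,0],-1],[[0,0,-0.02],[0,0,0],-1],[[0,0,-0.02],[0,0,0],-1],[[0,0,-0.02],[0,0,0],-1],[[0,0,0],[0,0,0],-1],[[0,0,0],[0,0,0],-1]]}}

```text
time_s: 11.12
eef_pos: [644.6, 127.2, 63.0]
tool_rot: [-180.0, -38.1, -11.4]
contact_force: [-0.0, -0.2, -0.6]
opening: 0.335
gripper_force: 49.5
```

{"name": "send_rows", "arguments": {"motion": [[[0,0,0],[0,0,0],-1],[[0,0,0],[0,0,0],-1],[[0,0,0],[0,0,0],-1],[[0,0,0],[0,0,0],-1],[[0,0,0],[0,0,0],-1],[[0,0,0],[0,0,0],-1],[[0,0,0],[0,0,0],-1],[[0,0,0],[0,0,0],-1]]}}

```text
time_s: 11.78
eef_pos: [644.8, 127.2, 63.7]
tool_rot: [-180.0, -38.2, -11.5]
contact_force: [-0.9, 0.4, -0.6]
opening: 0.329
gripper_force: 49.5
```

{"name": "send_rows", "arguments": {"motion": [[[0,0,-0.007],[0,0,0],-1],[[0,0,0],[0,0,0],-1],[[0,0,0],[0,0,0],-1],[[0,0,0],[0,0,0],-1],[[0,0,0],[0,0,0],-1],[[0,0,0],[0,0,0],-1],[[0,0,0],[0,0,0],-1],[[0,0,0],[0,0,0],-1]]}}

```text
time_s: 12.45
eef_pos: [644.8, 127.2, 62.6]
tool_rot: [-180.0, -38.2, -11.4]
contact_force: [-0.1, 0.4, -0.1]
opening: 0.33
gripper_force: 49.5
```

{"name": "send_rows", "arguments": {"motion": [[[0,0,-0.007],[0,0,0],-1],[[0,0,0],[0,0,0],-1],[[0,0,0],[0,0,0],-1],[[0,0,0],[0,0,0],-1],[[0,0,0],[0,0,0],-1],[[0,0,0],[0,0,0],-1],[[0,0,0],[0,0,0],-1],[[0,0,0],[0,0,0],-1]]}}

```text
time_s: 13.12
eef_pos: [644.9, 127.2, 62.0]
tool_rot: [-180.0, -38.3, -11.4]
contact_force: [-3.1, 0.9, 3.9]
opening: 0.328
gripper_force: 49.9
```

Contact came exactly at deck height (62.0), so the plate is inside the stops. Releasing and backing out along the tool axis.

{"name": "send_rows", "arguments": {"motion": [[[0,0,0.003],[0,0,0],0.1],[[0,0,0],[0,0,0],0.1],[[0,0,0],[0,0,0],0.1],[[0,0,0],[0,0,0],0.1],[[0,0,0],[0,0,0],0.1],[[0,0,0],[0,0,0],0.1],[[-0.02,0.004,0.026],[0,0,0],0.1],[[-0.04,0.008,0.052],[0,0,0],0.1]]}}

```text
time_s: 13.78
eef_pos: [635.7, 128.8, 73.3]
tool_rot: [-180.0, -38.2, -11.5]
contact_force: [0.5, 0.0, 0.4]
opening: 0.55
gripper_force: 0.0
```

{"name": "send_rows", "arguments": {"motion": [[[-0.08,0.016,0.06],[0,0,0],0.1],[[-0.12,0.024,0.08],[0,0,0],0.1],[[-0.16,0.032,0.08],[0,0,0],0.1],[[-0.16,0.032,0.08],[0,0,0],0.1],[[-0.16,0.032,0.08],[0,0,0],0.1],[[-0.1,0.02,0.08],[0,0,0],0.1],[[0,0,0],[0,0,0],0.1],[[0,0,0],[0,0,0],0.1]]}}

```text
time_s: 14.45
eef_pos: [518.5, 152.8, 143.9]
tool_rot: [-179.9, -38.3, -11.4]
contact_force: [0.2, -0.1, -0.2]
opening: 0.551
gripper_force: 0.0
```

Run:
```python
from h import *
rep(-11.4,38,[620,132,230])
a,D=env.read_camera("side");b,D2=env.read_camera("top"); np.savez("pl.npz",a=a,D=D,b=b,D2=D2)
cv2.imwrite("pics/p3.png",np.hstack([cv2.resize(a[180:310,110:230],(369,400)),cv2.resize(b[120:195,175:255],(427,400),interpolation=cv2.INTER_CUBIC)]))
```

```text
t14.45 pos [518.5 152.8 143.9] rpy [-179.92  -38.29  -11.42] q [  11.7   33.7  122.2  230.5   18.3 -120.5] F [ 0.2 -0.1 -0.2] op 0.551 gf 0.0
rotvec units [-0.      0.0033 -0.0003]
shift units [ 0.677  -0.1387  0.5742]
```

View pics/p3.png

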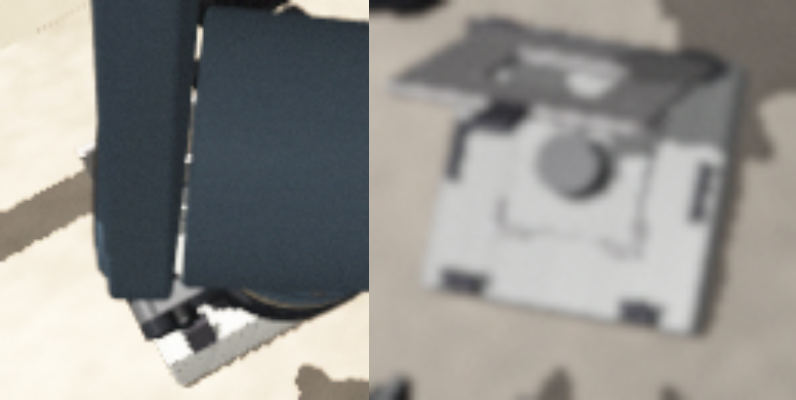

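The plate sits square within the stops: puck at crop (573,165), front edge along both front L's (505,225)–(640,250). Checking heights by depth, while closing the fingers and tilting to 60° to get behind the tab below the lens.

Run:
```python
from h import *
np.set_printoptions(precision=1,suppress=True)
z=np.load("pl.npz");D=z["D2"];C=np.array([646.5,126.9]);a=np.radians(-11.4);X=np.array([np.cos(a),np.sin(a)]);Y=np.array([-X[1],X[0]])
for nm,x,y,h in(("puck",0,0,60),("FL",-24,24,35),("FR",-24,-24,35),("L",-5,25,35),("R",-5,-25,35),("deck",-48,0,30),("deckL",0,48,30)):
    u,v=proj("top",np.r_[C+x*X+y*Y,h]); k=[dep("top",D,int(u)+i,int(v)+j)[2] for i in(-1,0,1) for j in(-1,0,1)]; print(nm,np.median(k))
```

```text
puck 59.57364550538114
FL 35.26684256602118
FR 35.83773302900738
L 35.48018332136655
R 35.46467868733225
deck 29.891130688669705
deckL 31.04184179506683
```

{"name": "send_rows", "arguments": {"motion": [[[0.032,-0.007,0.051],[-0.006,-0.03,0],-1],[[0.032,-0.007,0.051],[-0.006,-0.03,0],-1],[[0.032,-0.007,0.051],[-0.006,-0.03,0],-1],[[0.032,-0.007,0.051],[-0.006,-0.03,0],-1],[[0.032,-0.007,0.051],[-0.006,-0.03,0],-1],[[0.032,-0.007,0.051],[-0.006,-0.03,0],-1],[[0.032,-0.007,0.051],[-0.006,-0.03,0],-1],[[0.032,-0.007,0.051],[-0.006,-0.03,0],-1]]}}

```text
time_s: 15.22
eef_pos: [558.7, 143.7, 203.7]
tool_rot: [-179.8, -60.4, -11.6]
contact_force: [-0.8, 0.3, -0.0]
opening: -0.002
gripper_force: 0.0
```

Run:
```python
from h import *
rep(-11.4,60,[646.5+9*.98,126.9-9*.198,200])
```

```text
t15.22 pos [558.7 143.7 203.7] rpy [-179.81  -60.38  -11.61] q [  13.3   36.4  125.8  211.1   44.7 -100.3] F [-0.8  0.3 -0. ] op -0.002 gf 0.0
rotvec units [-0.0002  0.0043  0.0006]
shift units [ 0.644  -0.1236 -0.0244]
```

The plate is level at 35 mm all round. Moving over the tab.

{"name": "send_rows", "arguments": {"motion": [[[0.09,-0.018,0],[0,0.004,0],-1],[[0.09,-0.018,0],[0,0,0],-1],[[0.09,-0.018,0],[0,0,0],-1],[[0.09,-0.018,0],[0,0,0],-1],[[0.09,-0.018,0],[0,0,0],-1],[[0.09,-0.018,0],[0,0,0],-1],[[0.09,-0.018,0],[0,0,0],-1],[[0.01,0,0],[0,0,0],-1]]}}

```text
time_s: 15.88
eef_pos: [656.9, 123.8, 204.2]
tool_rot: [-179.9, -60.1, -11.6]
contact_force: [0.3, 0.5, 0.4]
opening: 0.002
gripper_force: 0.0
```

{"name": "send_rows", "arguments": {"motion": [[[0,0,0],[0,0,0],-1],[[0,0,-0.02],[0,0,0],-1],[[0,0,-0.02],[0,0,0],-1],[[0,0,-0.02],[0,0,0],-1],[[0,0,-0.02],[0,0,0],-1],[[0,0,-0.02],[0,0,0],-1],[[0,0,0],[0,0,0],-1],[[0,0,0],[0,0,0],-1]]}}

```text
time_s: 16.55
eef_pos: [653.0, 125.2, 188.4]
tool_rot: [180.0, -59.8, -11.4]
contact_force: [0.3, 0.2, -0.0]
opening: 0.001
gripper_force: 0.0
```

Run:
```python
from h import *
rep(-11.4,60,[646.5+9*.98,126.9-9*.198,190])
a,D=env.read_camera("side");b,D2=env.read_camera("top")
cv2.imwrite("pics/l1.png",np.hstack([cv2.resize(a[100:300,90:230],(280,400)),cv2.resize(b[110:195,165:255],(424,400),interpolation=cv2.INTER_CUBIC)]))
```

```text
t16.55 pos [653.  125.2 188.4] rpy [179.97 -59.83 -11.37] q [   8.1   39.4  114.9  209.3   36.2 -104.3] F [ 0.3  0.2 -0. ] op 0.001 gf 0.0
rotvec units [-0.0002 -0.0019 -0.    ]
shift units [ 0.0157 -0.0005  0.0104]
```

View pics/l1.png

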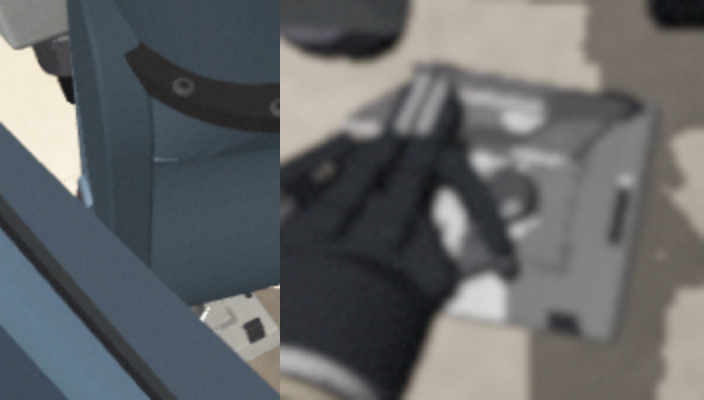

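The fingers reach past and above the tab (crop 430,90), clear of the microscope. Now swinging the lid down along its arc (no pictures left; numbers from here).

{"name": "send_rows", "arguments": {"motion": [[[-0.035,0.007,-0.031],[0,0,0],-1],[[-0.035,0.007,-0.031],[0,0,0],-1],[[-0.035,0.007,-0.031],[0,0,0],-1],[[-0.035,0.007,-0.031],[0,0,0],-1],[[-0.033,0.007,-0.019],[0,0,0],-1],[[-0.033,0.007,-0.019],[0,0,0],-1],[[-0.033,0.007,-0.019],[0,0,0],-1],[[-0.033,0.007,-0.019],[0,0,0],-1]]}}

```text
time_s: 17.32
eef_pos: [611.8, 133.6, 158.4]
tool_rot: [180.0, -59.8, -11.4]
contact_force: [0.7, 0.3, 0.5]
opening: -0.001
gripper_force: 0.2
```

```bash
cat >> h.py <<'E'
def lid():
    C=np.array([646.5,126.9]);a=np.radians(-11.4);X=np.array([np.cos(a),np.sin(a)]);Y=np.array([-X[1],X[0]])
    for n in("top","side"):
        im,D=env.read_camera(n); P=[]
        us,vs=((170,262),(105,195)) if n=="top" else ((130,245),(170,315))
        P=np.array([dep(n,D,u,v) for v in range(*vs) for u in range(*us) if D[v,u]>0])
        h=np.c_[(P[:,:2]-C)@X,(P[:,:2]-C)@Y,P[:,2]]
        k=(h[:,0]>-50)&(h[:,0]<50)&(abs(h[:,1])>30)&(abs(h[:,1])<52)&(h[:,2]>36)&(h[:,2]<200)
        for s in(1,-1):
            q=h[k&(h[:,1]*s>0)]
            if len(q)>15: print(n,"side",s,len(q),"lid angle med",np.round(np.degrees(np.median(np.arctan2(q[:,2]-42.5,58-q[:,0]))),1))
E
python3 - <<'E'
from h import *
o,_=rep(-11.4,60); lid()
E
```

```text
t17.32 pos [611.8 133.6 158.4] rpy [179.99 -59.85 -11.4 ] q [ 10.1  43.  120.2 207.   44.5 -98.7] F [0.7 0.3 0.5] op -0.001 gf 0.2
rotvec units [-0.0003 -0.0017  0.    ]
top side 1 233 lid angle med 48.4
top side -1 241 lid angle med 48.3Traceback (most recent call last):
  File "<stdin>", line 2, in <module>
  File "h.py", line 33, in lid
    h=np.c_[(P[:,:2]-C)@X,(P[:,:2]-C)@Y,P[:,2]]
             ~^^^^^^
IndexError: too many indices for array: array is 1-dimensional, but 2 were indexed
```

Lid following nicely (about 48°). Continue along the arc.

{"name": "send_rows", "arguments": {"motion": [[[-0.029,0.006,-0.024],[0,0,0],-1],[[-0.029,0.006,-0.024],[0,0,0],-1],[[-0.029,0.006,-0.024],[0,0,0],-1],[[-0.029,0.006,-0.024],[0,0,0],-1],[[-0.024,0.005,-0.029],[0,0,0],-1],[[-0.024,0.005,-0.029],[0,0,0],-1],[[-0.024,0.005,-0.029],[0,0,0],-1],[[-0.024,0.005,-0.029],[0,0,0],-1]]}}

```text
time_s: 18.08
eef_pos: [580.3, 140.2, 126.5]
tool_rot: [180.0, -59.9, -11.4]
contact_force: [0.1, 0.8, -0.5]
opening: 0.001
gripper_force: 0.2
```

{"name": "send_rows", "arguments": {"motion": [[[-0.019,0.004,-0.033],[0,0,0],-1],[[-0.019,0.004,-0.033],[0,0,0],-1],[[-0.019,0.004,-0.033],[0,0,0],-1],[[-0.019,0.004,-0.033],[0,0,0],-1],[[-0.013,0.003,-0.036],[0,0,0],-1],[[-0.013,0.003,-0.036],[0,0,0],-1],[[-0.013,0.003,-0.036],[0,0,0],-1],[[0,0,0],[0,0,0],-1]]}}

```text
time_s: 18.75
eef_pos: [562.6, 143.9, 89.4]
tool_rot: [179.9, -59.7, -11.3]
contact_force: [-0.2, -1.2, -0.5]
opening: 0.001
gripper_force: 0.0
```

```bash
sed -i 's/for n in("top","side"):$/for n in("top",):/' h.py
python3 - <<'E'
from h import *
o,_=rep(-11.4,60); lid()
p=o["eef_pos"]; print("xh",(p[0]-646.5)*.98-(p[1]-126.9)*.198)
E
```

```text
t18.75 pos [562.6 143.9  89.4] rpy [179.9  -59.71 -11.3 ] q [ 13.1  53.9 125.5 204.7  59.2 -90.3] F [-0.2 -1.2 -0.5] op 0.001 gf 0.0
rotvec units [-0.0001 -0.0033 -0.0001]
top side 1 354 lid angle med 11.0
top side -1 348 lid angle med 10.9
xh -85.59857477564108
```

{"name": "send_rows", "arguments": {"motion": [[[-0.006,0.001,-0.025],[0,0,0],-1],[[-0.006,0.001,-0.025],[0,0,0],-1],[[-0.006,0.001,-0.025],[0,0,0],-1],[[-0.006,0.001,-0.025],[0,0,0],-1],[[-0.006,0.001,-0.025],[0,0,0],-1],[[-0.003,0,-0.02],[0,0,0],-1],[[0,0,-0.02],[0,0,0],-1],[[0,0,0],[0,0,0],-1]]}}

```text
time_s: 19.47
eef_pos: [559.0, 144.6, 70.9]
tool_rot: [-179.9, -60.6, -11.4]
contact_force: [-6.9, 1.0, 18.3]
opening: 0.001
gripper_force: 8.7
```

Run:
```python
from h import *
o,_=rep(-11.4,60); lid()
```

```text
t19.47 pos [559.  144.6  70.9] rpy [-179.95  -60.6   -11.41] q [ 13.4  57.5 125.7 204.1  63.5 -88.5] F [-6.9  1.  18.3] op 0.001 gf 8.7
rotvec units [ 0.001   0.0066 -0.0004]
top side 1 352 lid angle med 4.4
top side -1 347 lid angle med 4.6
```

{"name": "send_rows", "arguments": {"motion": [[[0,0,-0.008],[0,0,0],-1],[[0,0,-0.008],[0,0,0],-1],[[0,0,-0.008],[0,0,0],-1],[[0,0,0],[0,0,0],-1],[[0,0,0],[0,0,0],-1],[[0,0,0],[0,0,0],-1],[[0,0,0],[0,0,0],-1],[[0,0,0],[0,0,0],-1]]}}

```text
time_s: 20.18
eef_pos: [558.3, 144.5, 62.3]
tool_rot: [180.0, -59.8, -11.4]
contact_force: [0.1, 0.3, 0.4]
opening: -0.002
gripper_force: 0.0
```

Run:
```python
from h import *
o,_=rep(-11.4,60); lid()
```

```text
t20.18 pos [558.3 144.5  62.3] rpy [179.98 -59.83 -11.4 ] q [ 13.4  58.2 125.4 204.   63.1 -88.3] F [0.1 0.3 0.4] op -0.002 gf 0.0
rotvec units [-0.0003 -0.0019  0.0002]
top side 1 352 lid angle med 0.4
top side -1 356 lid angle med 0.1
```

The lid snapped shut (0.2°). Backing away and verifying.

{"name": "send_rows", "arguments": {"motion": [[[0,0,0.05],[0,0,0],-1],[[-0.02,0.004,0.1],[0,0,0],-1],[[-0.05,0.01,0.15],[0,0,0],-1],[[-0.05,0.01,0.15],[0,0,0],-1],[[-0.05,0.01,0.15],[0,0,0],-1],[[-0.05,0.01,0.1],[0,0,0],-1],[[0,0,0],[0,0,0],-1],[[0,0,0],[0,0,0],-1]]}}

```text
time_s: 20.9
eef_pos: [525.3, 151.4, 169.1]
tool_rot: [-179.9, -60.0, -11.5]
contact_force: [0.1, -0.3, -0.4]
opening: -0.003
gripper_force: 0.0
```

Run:
```python
from h import *
rep(); lid()
im,D=env.read_camera("top"); C=np.array([646.5,126.9,60])
u,v=proj("top",C); print("puck z",[round(float(dep("top",D,int(u)+i,int(v)+j)[2]),1) for i in(-2,0,2) for j in(-2,0,2)])
h=cv2.cvtColor(im,cv2.COLOR_BGR2HSV);m=((h[...,1]<30)&(h[...,2]>165)).astype(np.uint8)
for nm,(u0,u1,v0,v1) in dict(square=(322,362,187,223),bar=(350,384,133,168)).items():
    q=np.zeros_like(m);q[v0:v1,u0:u1]=m[v0:v1,u0:u1]; cs=max(cv2.findContours(q,0,1)[0],key=cv2.contourArea)
    print(nm,cv2.minAreaRect(np.array([onz("top",*p[0],5)[:2] for p in cs],np.float32))[0])
d=cv2.absdiff(im,np.load("top0.npz")["im"]).max(2)
for nm,(x,y) in dict(bottle=(395,118),jar=(321,130),eye=(305,180),case=(262,100),brush=(440,200),gauge=(302,225),mouse=(440,150),driver=(248,230)).items(): print(nm,(d[y-12:y+12,x-12:x+12]>45).sum(),end=" ")
```

```text
t20.90 pos [525.3 151.4 169.1] rpy [-179.87  -59.97  -11.49] q [ 15.8  42.1 130.  209.7  53.1 -94.4] F [ 0.1 -0.3 -0.4] op -0.003 gf 0.0
top side 1 356 lid angle med 0.2
top side -1 353 lid angle med 0.0
puck z [59.0, 62.3, 57.9, 60.1, 61.3, 59.7, 60.4, 1014.2, 59.4]
square (506.798583984375, -189.91094970703125)
bar (647.6866455078125, -258.6482849121094)
bottle 0 jar 0 eye 0 case 0 brush 0 gauge 0 mouse 0 driver 346
```

```bash
python3 -c "
from plant import env
print(env.job_done())"
```

```text
the job is handed in; nothing more can be done
None
```

The round-mount plate is in the nest, level to within about 1 mm, and was let go with the lid open; the lid is now shut past its catch (about 0.2°). The job is handed in at about 21 s. The other plates and bystanders measured unmoved in the top view, except the screwdriver, whose image area had changed (I think from the arm or its shadow) and which I did not check further.

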